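# Index the cartridge carousel and show a cartridge to the inspection camera

### The job

Turn the carousel by its centre knob one position, whichever way brings the cartridge with the wide cap out from under the clear cover to the open station, and let it click home. Then lift that cartridge out and hold it in the air before the inspection camera, cap away from the lens, in line with the direction in which the lens looks, its lower end centred about 60 mm in front of the lens. Finish while still holding it there steadily, touching nothing else, with the other cartridges left in their sockets and the bottle, vial and wrench undisturbed.

Things in the scene. Friction and masses are not known exactly. Their poses are not given: they have to be found in the camera images.
- capped_cartridge: The cartridge to show, the only one with a wide cap: round, steel, shank 16 mm in diameter and 51 mm long, then a cap 28 mm in diameter and 24 mm high; 60 to 130 g. Origin: centre of its lower end; z runs along it to the cap. Stands with 2 mm play in a socket, lower end at height 48 mm, socket rim at 79 mm; at first under the cover, next to the open station on one side or the other.
- carousel_base: White fixed square housing of the carousel, 250 x 250 x 30 mm. Origin: underside centre, on the turning axis; z up; the open station is on its -y side. Inside turns a black disc of radius 115 mm with 5 sockets (28 mm outside diameter) 72 degrees apart, their centres 95 mm from the axis.
- cover_edge (a point): Middle of the front edge of the clear fixed cover, on its top (139 mm above the bench). The roof is 4 mm thick, steel-trimmed, 250 mm wide along the housing's x and reaches 175 mm back along its +y from this edge, on four corner posts with a clear back wall; front and sides are open. The knob's shaft passes through it. Axes as the housing's.
- station (a point): The open station: point on the housing 95 mm from the axis on its -y side, at the height (48 mm) of a cartridge's lower end. Its socket is empty at the start. A steel strip on the housing marks it.
- knob_grip (a point): Point on the turning axis at the height to grip the knob, 170 mm above the bench, above the cover. The knob is an upright white bar 46 mm long, 14 mm thick, from 152 to 182 mm above the bench. The point's axes turn with the carousel: x along the bar, y across it, z up.
- carousel (a joint): Turn of the carousel, rad, counter-clockwise from above positive; 0 at the start. A spring detent draws it to rest at -1.257, 0 and 1.257 (72 degrees either way); past half way (0.63) it is drawn on to the next rest position. End stops at -1.40 and 1.40. Turning takes less than 0.3 N m.
- lens: Head of the inspection camera: black 50 mm block, lens barrel and white ring light 54 mm in diameter at the front. Origin: centre of the lens front, 110 mm above the bench; z is the direction it looks, up at 55 degrees from level, roughly towards the robot. The cartridge's lower end belongs 60 mm out along this z, the cartridge's z then pointing the same way as this z.
- camera_stand: Fixed stand of the camera: aluminium foot 120 x 100 x 10 mm, from 35 mm on the looking side of its origin to 85 mm behind, with two side plates up to 85 mm high. Origin: underside, straight below the lens front; the camera looks towards its -x.
- plain_a: Plain steel cartridge, round, 16 mm in diameter and 75 mm long with no cap (its top narrows to 10 mm over the last 5 mm), about 70 g, standing in a carousel socket. Origin: centre of its lower end; z points up to its top. To be left in its socket.
- plain_b: Plain steel cartridge, round, 16 mm in diameter and 75 mm long with no cap (its top narrows to 10 mm over the last 5 mm), about 70 g, standing in a carousel socket. Origin: centre of its lower end; z points up to its top. To be left in its socket.
- plain_c: Plain steel cartridge, round, 16 mm in diameter and 75 mm long with no cap (its top narrows to 10 mm over the last 5 mm), about 70 g, standing in a carousel socket. Origin: centre of its lower end; z points up to its top. To be left in its socket.
- bottle: Bystander: closed amber bottle, 70 mm in diameter, 160 mm high. Origin: underside centre.
- vial: Bystander: small amber capped vial, 25 mm in diameter, 50 mm high. Origin: underside centre.
- wrench: Bystander: steel wrench about 150 mm long lying on the bench. Origin: under its middle; x along it.
Things that resemble listed ones, but are neither listed nor needed, are in the scene too. Of the things shaped like the camera_stand, the aluminium one is meant.

How it is judged:
On the way, in this order (a step that is already met when the one before it is completed fails the run):
1. the carousel rests one position on, with the wide-capped cartridge in its socket at the open station ((value of joint carousel above 1.2 rad or value of joint carousel below -1.2 rad) and value of joint carousel between -1.32 and 1.32 rad and horizontal distance between capped_cartridge and station below 0.012 m and height (world z) of capped_cartridge below 0.056 m), for 0.2 s.
2. the wide-capped cartridge is lifted clear of the carousel in the fingers (height (world z) of capped_cartridge above 0.085 m and contact force between capped_cartridge and the fingers above 1 N and contact force between capped_cartridge and carousel_base below 0.1 N), for 0.1 s.
At the end, for the whole second after the job is handed in: Fingers hold the capped cartridge still, touching nothing else: lower end 42-78 mm out from the lens, within 15 mm of its axis in x and y, in line within 0.21 rad, cap away. Carousel rests at 1.2 to 1.32 rad either way, the other cartridges in their sockets; robot clear of carousel and camera (x of capped_cartridge in the frame of lens between -0.015 and 0.015 m and y of capped_cartridge in the frame of lens between -0.015 and 0.015 m and z of capped_cartridge in the frame of lens between 0.042 and 0.078 m and angle between the z axis of capped_cartridge and the z axis of lens, either way round below 0.21 rad and angle between capped_cartridge's own z axis and vertical below 1.2 rad and contact force between capped_cartridge and the fingers above 1 N and contact force between each of capped_cartridge, the arm, the fingers and camera_stand below 0.1 N and contact force between each of capped_cartridge, the arm, the fingers and carousel_base below 0.1 N and height (world z) of capped_cartridge above 0.11 m and linear speed of capped_cartridge below 0.03 m/s and angular speed of capped_cartridge below 0.2 rad/s and (value of joint carousel above 1.2 rad or value of joint carousel below -1.2 rad) and value of joint carousel between -1.32 and 1.32 rad and height (world z) of plain_a between 0.04 and 0.056 m and angle between each of plain_a, plain_b, plain_c's own z axis and vertical below 0.2 rad and horizontal distance between each of plain_a, plain_b, plain_c and knob_grip below 0.105 m and height (world z) of plain_b between 0.04 and 0.056 m and height (world z) of plain_c between 0.04 and 0.056 m); the arm keeps its last pose, push and grip.
It fails at once if a plain cartridge is lifted or knocked out of its socket (height (world z) of any of plain_a, plain_b, plain_c above 0.068 m or angle between any of plain_a, plain_b, plain_c's own z axis and vertical above 0.4 rad).
It fails at once if the bottle, vial or wrench is moved more than 30 mm (distance of any of bottle, vial, wrench from where it was at the start of the episode above 0.03 m).
It also fails if it takes over 45 s, if anything falls off the work surface, if the arm or the gripper's body presses on something with over 40 N, if the wrist force passes 120 N, or if a joint passes its speed limit or range.

### The arm

A 6-joint arm with a two-finger parallel gripper is mounted at the origin on the work surface. World frame = base frame: x ahead of the robot, y to its left, z up, the work surface at z = 0. Lengths are in m, angles in rad, forces in N, time in s.
With the tool pointing down it reaches from about 0.4 to 0.925 m from the base axis. Payload 3.4 kg.
Tool frame: the origin (TCP) lies on the centre line of the jaws, within the pads' length; the fingertips stand 22 mm ahead of it and the grasp point (between the pads) lies 3 mm ahead of it; z points along the fingers, x is the direction in which the jaws open and shut, and the axes are right-handed (so a half turn about z gives the same grasp; the last joint's range is limited). The gripper opens to 85 mm and grips with 20 to 120 N. Pads are 22 mm wide; open, the fingers measure 114 mm over their backs; the gripper's body (76 mm by 85 mm) begins 54 mm behind the grasp point. The pads swing forward as they close: fully open they stand 13 mm farther back than shut.
Start: joints at [-1.337, 0.307, 1.506, -0, 1.328, -0.073], TCP at [0.174, -0.548, 0.253] pointing down, gripper open.
Joint ranges: [-3.12, 3.12], [-1.05, 2.28], [0.14, 2.33], [-1.42, 4.57], [0.1, 2.73], [-2.68, 2.68]. Speed limits (rad/s): [2.57, 2.57, 3.14, 3.14, 3.14, 3.14].

### API

Orientations are given as a unit quaternion [x, y, z, w].
In Python, from rig import monitor, vision, ticket gives the robot as it stands. The module is installed in compiled form; this text tells all that it offers.
- The arm moves only by the shell command python3 -m jog 'ROWS' [FORCE]. ROWS is JSON, a list that holds one entry, the list of rows, each a list of 7 numbers: the shift along the world's x, y, z in m, then the turn, a rotation vector about the world's x, y, z in degrees, then the finger opening in m, from 0 to 0.0854. A call has 1 to 12 rows; each row shifts and turns the commanded pose from where the row before left it; what a row does not reach is not made up. A row lasts 1/8 s, in which the tool goes at most 62.5 mm and 10.7 degrees, less where a joint would pass 70% of its speed; a pose out of reach is approached as far as the arm can. A call is refused whole if a number of a shift passes 0.0625 or a number of a turn 10.7, either way. A call with a gripper value outside its range is refused whole. The fingers move at their own pace and stop on an object; FORCE is the grip in N (left out, the last holds). Time passes only in rows, so rows that do not move let the fingers close. It gives the time, the measured TCP pose, the force and the opening at its end, in the units of the state.
- monitor.read_state(): the state, without advancing time (a new reading comes with each control period).
- vision.get_image(name): name is "side" or "top"; returns the picture (420x560x3 uint8, red, green, blue); there is no depth.
- vision.camera_model(name): a dict with "K" (3x3 intrinsics, pixels), "extrinsics" (4x4, takes a point from world to camera coordinates). Camera axes: x right, y up, looking along -z (the intrinsics and any distortion apply to the point x, -y, -z); pixel columns grow to the right and rows downward; lengths in m; the calibration is good to about 2 mm. A picture is of the moment at which its call begins. camera_model takes no time and is no camera call.
- ticket.job_done(): hands the job in, once; it reports no verdict.
The state is a dict: "time_s": time; "joints": joint angles; "qvel": joint speeds; "effort": joint torques, N m; "eef_pos": TCP position; "tcp_rot": TCP orientation; "wrist_force": force on the tool from outside, world axes, zero at the start; "moment": the same for the moment, N m; "gripper_width": finger opening in m.
Only numpy, scipy, OpenCV 4.12 (cv2) and the standard library are available. Lean on these libraries where they do the work, as an engineer would, in place of code of your own. Each camera call takes 0.05 s, during which the arm holds its last target.

## Working session

There is one attempt and no reset: what is moved stays moved. The work goes in short steps, Python scripts to look and compute and a shell command to move; the robot and the scene stay as the last step left them, time stands still between calls to the robot, and variables do not carry over. Pictures are saved under pics/ and viewed, and the job is handed in when it is done.

```bash
mkdir -p pics; python3 - <<'E'
from rig import monitor, vision
import cv2
print(monitor.read_state())
for n in("side","top"):
    im=vision.get_image(n); cv2.imwrite(f"pics/{n}0.png",im[:,:,::-1]); m=vision.camera_model(n); print(n,m)
E
```

```text
{'time_s': 0.0, 'joints': array([-1.33748671e+00,  3.07568155e-01,  1.50766899e+00, -3.07298016e-06,
        1.32839113e+00, -7.34799648e-02]), 'qvel': array([ 0.00126419,  0.00014355, -0.00047878,  0.0023459 ,  0.00099929,
       -0.00068241]), 'effort': array([-4.19445605e-04, -4.57547951e+01, -2.51914734e+01, -5.61425850e-05,
        1.32640344e-02,  5.30897523e-06]), 'eef_pos': array([ 0.17348616, -0.54752402,  0.25238542]), 'tcp_rot': array([ 8.06845411e-01, -5.90761751e-01, -7.75826302e-04, -6.58816747e-04]), 'wrist_force': array([-0.96819088, -0.51680114, -0.42457275]), 'moment': array([-0.05378375,  0.05170118,  0.01118444]), 'gripper_width': 0.0854816665190795}
side {'K': array([[410.33852609,   0.        , 280.73481785],
       [  0.        , 410.33852609, 211.70605628],
       [  0.        ,   0.        ,   1.        ]]), 'extrinsics': array([[ 0.99143897, -0.12976047,  0.01452518, -0.61042187],
       [ 0.09118269,  0.76768724,  0.63430436, -0.07022775],
       [-0.09345843, -0.62754962,  0.77294696, -1.25590503],
       [ 0.        ,  0.        ,  0.        ,  1.        ]])}
top {'K': array([[450.36348338,   0.        , 279.04256076],
       [  0.        , 450.36348338, 212.09962547],
       [  0.        ,   0.        ,   1.        ]]), 'extrinsics': array([[-0.00761923, -0.99976278,  0.02040422, -0.09121003],
       [ 0.98222399, -0.00365526,  0.18767704, -0.59139145],
       [-0.18755794,  0.02147147,  0.98201884, -1.04202389],
       [ 0.        ,  0.        ,  0.        ,  1.        ]])}
```

View pics/side0.png

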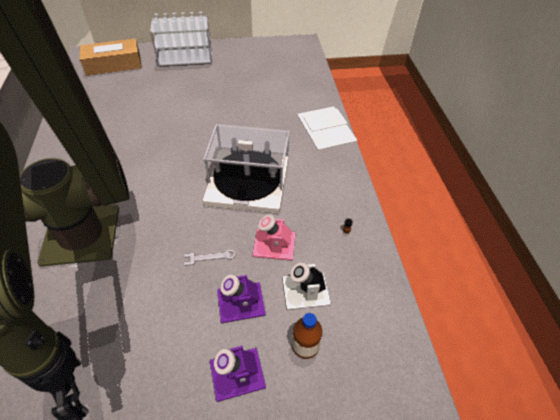

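View pics/top0.png

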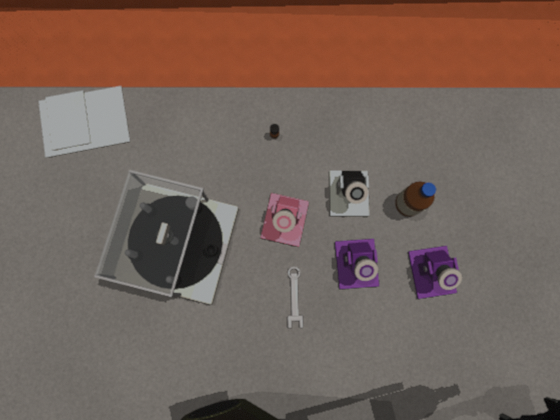

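Side view: carousel about (247,170), camera stands pink (273,240), purple (240,295) and (237,370), and an aluminium one with a black head (306,285). In the top view the aluminium stand is at (350,192). Next I'll take enlarged crops.

```bash
python3 - <<'E'
import cv2
s=cv2.imread('pics/side0.png');t=cv2.imread('pics/top0.png')
def c(im,x0,y0,x1,y1,f,n): cv2.imwrite(n,cv2.resize(im[y0:y1,x0:x1],None,fx=f,fy=f,interpolation=cv2.INTER_CUBIC))
c(s,195,115,300,220,5.5,'pics/sc.png')
c(t,90,165,245,310,4,'pics/tc.png')
c(s,275,250,345,320,6,'pics/sl.png')
c(t,320,160,380,225,8,'pics/tl.png')
E
```

```text
(no output)
```

View pics/sc.png

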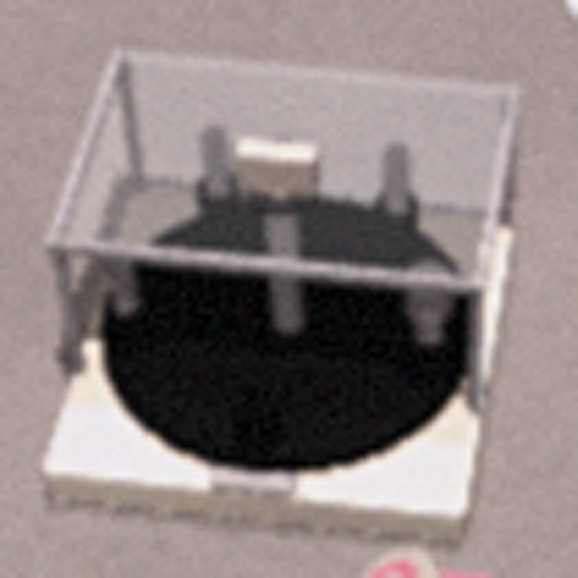

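View pics/tc.png

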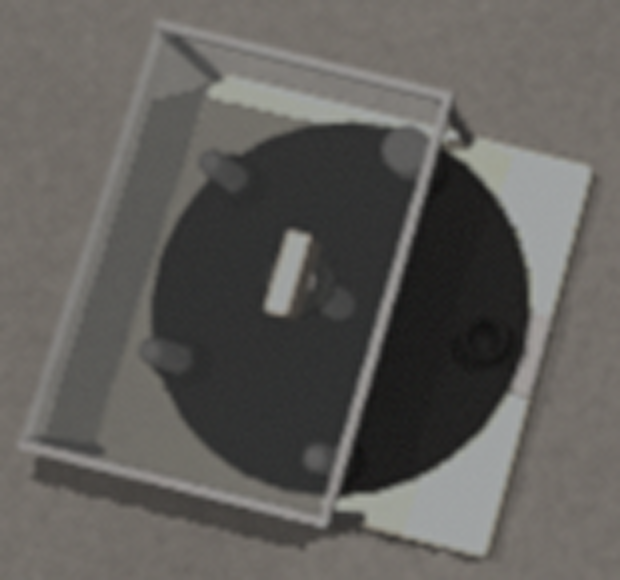

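View pics/sl.png

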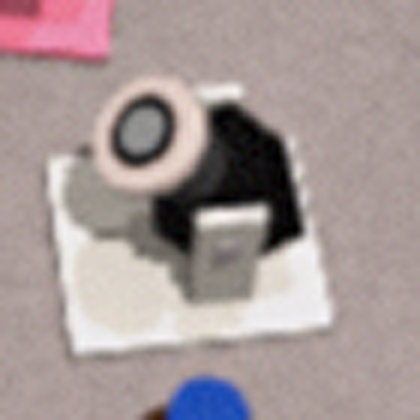

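View pics/tl.png

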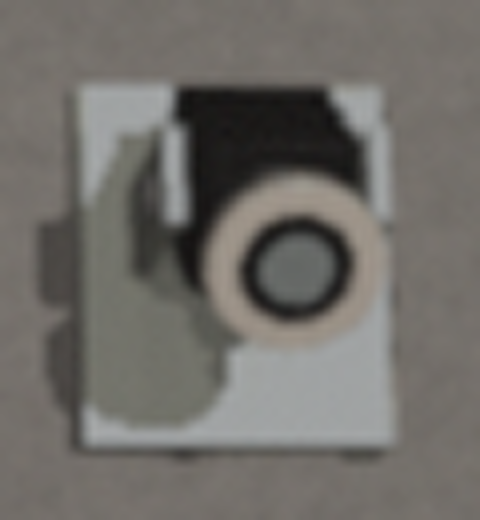

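```bash
cat > h.py <<'E'
import numpy as np
from rig import vision
def ray(n,p):
    m=vision.camera_model(n);K=m["K"];E=m["extrinsics"]
    d=np.array([(p[0]-K[0,2])/K[0,0],-(p[1]-K[1,2])/K[1,1],-1.])
    R=E[:3,:3];return -R.T@E[:3,3],R.T@d
def onz(n,p,z):
    o,d=ray(n,p);return (o+d*(z-o[2])/d[2])
def tri(a,b):
    o1,d1=ray("side",a);o2,d2=ray("top",b)
    s=np.linalg.lstsq(np.c_[d1,-d2],o2-o1,rcond=None)[0]
    p,q=o1+s[0]*d1,o2+s[1]*d2
    return (p+q)/2,np.linalg.norm(p-q)
def proj(n,P):
    m=vision.camera_model(n);c=m["extrinsics"]@np.r_[P,1.];u=m["K"]@np.array([c[0],-c[1],-c[2]]);return u[:2]/u[2]
E
python3 - <<'E'
from h import *
np.set_printoptions(precision=4,suppress=True)
T=lambda x,y:(x/4+90-.375,y/4+165-.375)
S=lambda x,y:(x/5.5+195-.4,y/5.5+115-.4)
print("knob top", onz("top",T(290,273),.182), onz("side",S(278,152),.182), tri(S(278,152),T(290,273)))
print("knob long", onz("top",T(302,231),.182)-onz("top",T(277,315),.182))
print("house corners top",[onz("top",T(*p),.03) for p in((592,165),(485,555))])
print("house corners side",[onz("side",S(*p),.03) for p in((45,470),(462,520))])
r=[T(160,24),T(452,95),T(326,522),T(24,445)]
print("roof top",[onz("top",p,.139) for p in r])
r=[S(120,52),S(515,90),S(482,288),S(50,245)]
print("roof side",[onz("side",p,.139) for p in r])
print("cap top", onz("top",T(405,150),.123), onz("side",S(430,280),.123))
print("socket",onz("top",T(485,343),.079))
L=lambda x,y:(x/8+320-.44,y/8+160-.44)
l=(150/6+275-.42,135/6+250-.42)
print("lens",tri((144/6+275-.42,130/6+250-.42),L(297,264)),tri(l,L(296,261)),onz("top",L(297,264),.11),onz("side",(144/6+275-.42,130/6+250-.42),.11))
print("foot top",[onz("top",L(*p),.01) for p in((78,85),(385,85),(398,445),(80,445))])
E2=lambda x,y:(x/6+275-.42,y/6+250-.42)
print("foot side",[onz("side",E2(*p),.01) for p in((50,155),(330,325),(75,350))])
print("wrench",onz("top",(294,298),0),"vial",onz("top",(275,135),0.03),"bottle",onz("top",(428,188),0.16))
print("pink ring",onz("top",(285,221),0.11),"purple",onz("top",(366,270),.11))
E
```

```text
knob top [0.5229 0.1573 0.182 ] [0.5232 0.1575 0.182 ] (array([0.523 , 0.1572, 0.1822]), np.float64(0.0002636056138691088))
knob long [ 0.045  -0.0114  0.    ]
house corners top [array([0.6123, 0.0084, 0.03  ]), array([0.3735, 0.0702, 0.03  ])]
house corners side [array([0.3731, 0.0709, 0.03  ]), array([0.6091, 0.0049, 0.03  ])]
roof top [array([0.6727, 0.2471, 0.139 ]), array([0.6307, 0.0803, 0.139 ]), array([0.3929, 0.1426, 0.139 ]), array([0.4353, 0.3077, 0.139 ])]
roof side [array([0.4355, 0.3099, 0.139 ]), array([0.6712, 0.2471, 0.139 ]), array([0.6288, 0.0806, 0.139 ]), array([0.391 , 0.1429, 0.139 ])]
cap top [0.6023 0.1087 0.123 ] [0.6027 0.1066 0.123 ]
socket [0.4959 0.0665 0.079 ]
lens (array([ 0.625 , -0.2755,  0.1136]), np.float64(0.001725298807850505)) (array([ 0.6273, -0.276 ,  0.1096]), np.float64(0.0008436485588163032)) [ 0.6268 -0.2761  0.11  ] [ 0.6247 -0.2735  0.11  ]
foot top [array([ 0.7102, -0.2271,  0.01  ]), array([ 0.7101, -0.3273,  0.01  ]), array([ 0.5909, -0.3261,  0.01  ]), array([ 0.5913, -0.2243,  0.01  ])]
foot side [array([ 0.5927, -0.2226,  0.01  ]), array([ 0.7063, -0.3251,  0.01  ]), array([ 0.5904, -0.3231,  0.01  ])]
wrench [ 0.3847 -0.1313  0.    ] vial [ 0.799  -0.0863  0.03  ] bottle [ 0.625  -0.4273  0.16  ]
pink ring [ 0.5597 -0.107   0.11  ] purple [ 0.446  -0.2901  0.11  ]
```

The objects agree across both views:
- **Knob axis:** (0.523, 0.157). The housing is turned −14.5° about z.
- **Capped cartridge:** its wide cap is at (0.603, 0.106), on the housing's +x side. It matches the expected 18° position, so the turn is clockwise.
- **Station:** (0.499, 0.065).
- **Lens:** candidates in the top view are pink (285,221), purple (366,270), purple (449,279) and aluminium (357,193). The crop confirms the aluminium one. Its origin is (0.626, −0.275, 0.11), looking along −x and up.

I'll start by moving to the knob, turning +148° about z on the way.

```bash
python3 -m jog '[[[0.048,0.046,0,0,0,10.5,0.05],[0.048,0.046,0,0,0,10.5,0.05],[0.048,0.046,0,0,0,10.5,0.05],[0.048,0.046,0,0,0,10.5,0.05],[0.048,0.046,0,0,0,10.5,0.05],[0.046,0.046,0,0,0,10.5,0.05],[0.008,0.052,0,0,0,10.5,0.05],[0.008,0.052,0,0,0,10.5,0.05],[0.008,0.052,0,0,0,10.5,0.05],[0.008,0.052,0,0,0,10.5,0.05],[0.008,0.052,0,0,0,10.5,0.05],[0.008,0.052,0,0,0,10.5,0.05]]]'
```

```text
time_s: 1.6
eef_pos: [0.4912, 0.0259, 0.253]
tcp_rot: [0.891, 0.453, -0.0, -0.0]
wrist_force: [0.7, -0.3, 0.3]
gripper_width: 0.0496
```

```bash
cat >> h.py <<'E'
def st():
    from rig import monitor
    from scipy.spatial.transform import Rotation as Ro
    s=monitor.read_state();R=Ro.from_quat(s["tcp_rot"]).as_matrix()
    np.set_printoptions(precision=4,suppress=True)
    print("t",s["time_s"],"p",s["eef_pos"],"xang",np.degrees(np.arctan2(R[1,0],R[0,0])),"x",R[:,0],"z",R[:,2],"w",s["gripper_width"],"F",s["wrist_force"],"M",s["moment"],"q",s["joints"])
E
python3 -c "from h import *;st()"
```

```text
t 1.6 p [0.4912 0.0259 0.253 ] xang 53.91864687464866 x [ 0.5889  0.8082 -0.0003] z [-0.0004 -0.0001 -1.    ] w 0.04957801655839405 F [ 0.6813 -0.3341  0.2632] M [-0.0242 -0.0122  0.0306] q [-0.0331  0.1912  1.6721 -0.0001  1.2787 -0.9741]
```

```bash
python3 -m jog '[[[0.011,0.044,0,0,0,7.2,0.05],[0.011,0.044,0,0,0,7.2,0.05],[0.010,0.0434,0,0,0,7.2,0.05],[0,0,-0.03,0,0,0,0.05],[0,0,-0.03,0,0,0,0.05],[0,0,0,0,0,0,0.05],[0,0,0,0,0,0,0.05]]]'; python3 - <<'E'
from h import *; import cv2
st()
t=vision.get_image("top")[150:320,80:260,::-1];s=vision.get_image("side")[90:230,180:320,::-1]
cv2.imwrite("pics/k1.png",np.hstack([cv2.resize(t,(400,400)),cv2.resize(s,(400,400))]))
E
```

```text
time_s: 2.48
eef_pos: [0.5239, 0.1556, 0.1939]
tcp_rot: [0.792, 0.61, 0.0, 0.0]
wrist_force: [1.0, -0.1, -0.3]
gripper_width: 0.0501
t 2.475 p [0.5239 0.1556 0.1939] xang 75.16522059309452 x [0.256  0.9667 0.0003] z [ 0.0006  0.0002 -1.    ] w 0.050101163261597775 F [ 0.9549 -0.0978 -0.2702] M [ 0.0188 -0.0383  0.0435] q [ 0.2115  0.3201  1.6505  0.      1.1704 -1.1004]
```

View pics/k1.png

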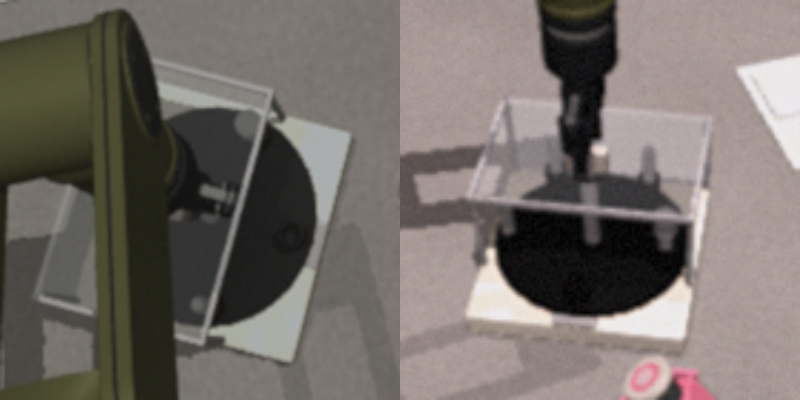

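```bash
python3 - <<'E'
from h import *; import cv2
f=lambda P:(proj("side",P)-[180,90])*400/140+[400,0]
ax=np.array([.5239,.1556,.19]); y=np.array([.25,.968,0])*.03;x=np.array([.968,-.25,0])*.011
print("near fingertip corners",f(ax-y-x+[0,0,-.018]),f(ax-y+x+[0,0,-.018]),"far",f(ax+y-[0,0,.018]))
print("knob ends",f(np.array([.523-.0223,.1573+.0058,.182])),f(np.array([.523+.0223,.1573-.0058,.182])))
s=vision.get_image("side")[125:175,220:270,::-1]
cv2.imwrite("pics/k2.png",cv2.resize(s,(600,600),interpolation=2))
E
```

```text
near fingertip corners [572.31371963 175.10255056] [592.65238172 177.03976076] far [592.2455965 139.2988612]
knob ends [564.92623814 147.37041205] [607.12479582 151.37366012]
```

View pics/k2.png

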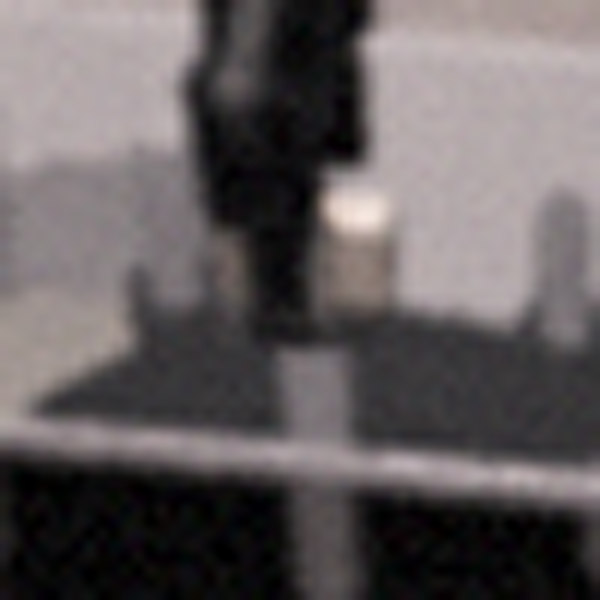

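The knob bar sits between the near finger (280,250) and the far finger (335,100), as projected. I'll descend and close.

```bash
python3 -m jog '[[[-0.001,0.002,-0.010,0,0,0,0.05],[0,0,-0.010,0,0,0,0.05],[0,0,0,0,0,0,0.05],[0,0,0,0,0,0,0.005],[0,0,0,0,0,0,0.005],[0,0,0,0,0,0,0.005],[0,0,0,0,0,0,0.005],[0,0,0,0,0,0,0.005]]]' 40; python3 -c "from h import *;st()"
```

```text
time_s: 3.62
eef_pos: [0.5234, 0.1603, 0.1739]
tcp_rot: [0.793, 0.61, 0.002, -0.001]
wrist_force: [1.0, 7.2, -1.1]
gripper_width: 0.014
t 3.625 p [0.5234 0.1603 0.1739] xang 75.14829300620268 x [0.2563 0.9666 0.0054] z [ 0.0022  0.005  -1.    ] w 0.014016277488437553 F [ 0.9696  7.2341 -1.054 ] M [ 1.224  -0.0736  0.0378] q [ 0.2172  0.3407  1.6769  0.0049  1.1208 -1.0965]
```

Gripped at 14 mm, which matches the bar. The arm was pushed about 2.5 mm in +y, so I'll correct that and turn −72°.

```bash
python3 -m jog '[[[0,0.002,0,0,0,0,0.005],[0,0,0,0,0,-8,0.005],[0,0,0,0,0,-8,0.005],[0,0,0,0,0,-8,0.005],[0,0,0,0,0,-8,0.005],[0,0,0,0,0,-8,0.005],[0,0,0,0,0,-8,0.005],[0,0,0,0,0,-8,0.005],[0,0,0,0,0,-8,0.005],[0,0,0,0,0,-8,0.005],[0,0,0,0,0,0,0.005],[0,0,0,0,0,0,0.005]]]' 40; python3 -c "from h import *;st()"
```

```text
time_s: 5.12
eef_pos: [0.5236, 0.1606, 0.1738]
tcp_rot: [1.0, 0.029, 0.001, -0.001]
wrist_force: [2.0, 4.1, -0.2]
gripper_width: 0.0137
t 5.125 p [0.5236 0.1606 0.1738] xang 3.3376647890031297 x [0.9983 0.0582 0.0027] z [ 0.0025  0.002  -1.    ] w 0.013668531593995994 F [ 2.0457  4.15   -0.2486] M [ 0.8779 -0.3585 -0.0153] q [0.2197 0.3413 1.6759 0.0015 1.1214 0.1608]
```

```bash
python3 -m jog '[[[0,0,0,0,0,0,0.05],[0,0,0,0,0,0,0.05],[0,0,0,0,0,0,0.05],[0,0,0,0,0,0,0.05],[0,0,0.03,0,0,0,0.05],[0,0,0.03,0,0,0,0.05],[0,0,0.03,0,0,-6,0.05],[-0.02,0.0,0,0,0,-6,0.05],[-0.05,0,0,0,0,-6,0.05],[-0.05,0,0,0,0,0,0.05],[0,0,0,0,0,0,0.05]]]' 60; python3 - <<'E'
from h import *; import cv2
st()
t=vision.get_image("top")[:,:,::-1];s=vision.get_image("side")[:,:,::-1]
cv2.imwrite("pics/top2.png",t);cv2.imwrite("pics/side2.png",s)
cv2.imwrite("pics/k3.png",np.hstack([cv2.resize(t[150:320,80:260],(400,400),interpolation=2),cv2.resize(s[90:230,180:320],(400,400),interpolation=2)]))
E
```

```text
time_s: 6.5
eef_pos: [0.3979, 0.159, 0.263]
tcp_rot: [0.992, -0.128, -0.002, 0.001]
wrist_force: [0.4, -0.2, 0.4]
gripper_width: 0.0498
t 6.5 p [0.3979 0.159  0.263 ] xang -14.737353365594137 x [ 0.9671 -0.2544 -0.003 ] z [-0.0034 -0.0008 -1.    ] w 0.049839361810594715 F [ 0.4351 -0.1802  0.4032] M [ 0.0246  0.0308 -0.026 ] q [0.2814 0.0924 1.7685 0.0001 1.2842 0.5386]
```

View pics/k3.png

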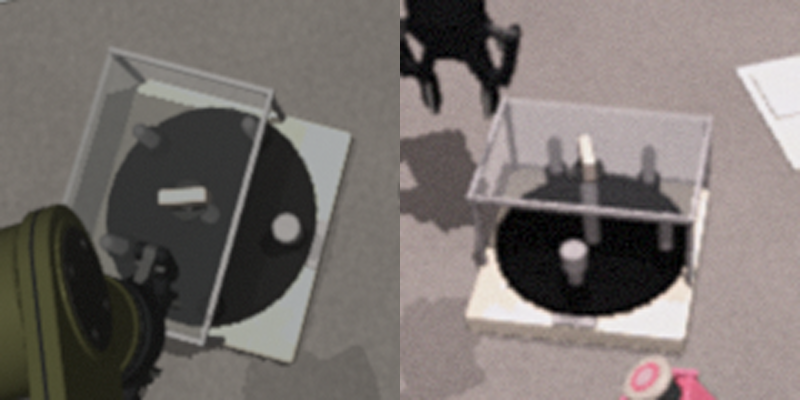

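The capped cartridge now stands at the open station: cap at crop (286,228) in the top view and (573,252) in the side view. The knob bar has turned. Next I'll measure the cap.

```bash
python3 - <<'E'
from h import *; import cv2
t=cv2.imread("pics/top2.png");s=cv2.imread("pics/side2.png")
a=t[235:265,195:225];b=s[165:195,225:255]
cv2.imwrite("pics/cap.png",np.hstack([cv2.resize(a,(390,390),interpolation=2),cv2.resize(b,(390,390),interpolation=2)]))
g=cv2.cvtColor(a,cv2.COLOR_BGR2GRAY);_,m=cv2.threshold(g,85,255,0)
n,l,stt,c=cv2.connectedComponentsWithStats(m)
for i in range(1,n):print(stt[i],c[i]+[195,235],onz("top",c[i]+[195,235],.123))
g=cv2.cvtColor(b,cv2.COLOR_BGR2GRAY);_,m=cv2.threshold(g,130,255,0)
n,l,stt,c=cv2.connectedComponentsWithStats(m)
for i in range(1,n):print(stt[i],c[i]+[225,165],onz("side",c[i]+[225,165],.123))
# knob top
k=t[225:245,145:180];m=(k.min(2)>140).astype(np.uint8)
n,l,stt,c=cv2.connectedComponentsWithStats(m)
for i in range(1,n):print("knob",stt[i],onz("top",c[i]+[145,225],.182))
E
```

```text
[ 21   0   9  30 134] [221.79104478 252.68656716] [0.48591173 0.03620289 0.123     ]
[  8   6  12  12 119] [208.47058824 246.39495798] [0.50025332 0.06634093 0.123     ]
[11  9  9  7 48] [240.08333333 177.14583333] [0.49787217 0.0678474  0.123     ]
knob [ 7  5 20  6 96] [0.52338942 0.15897597 0.182     ]
```

View pics/cap.png

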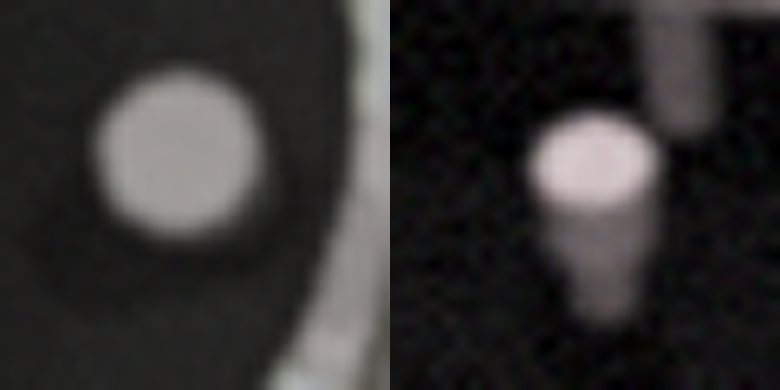

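```bash
python3 -m jog '[[[0.034,-0.031,0,0,0,0,0.05],[0.034,-0.031,0,0,0,0,0.05],[0.034,-0.030,0,0,0,0,0.05],[0,0,-0.03,0,0,0,0.05],[0,0,-0.03,0,0,0,0.05],[0,0,-0.03,0,0,0,0.05],[0,0,0,0,0,0,0.05],[0,0,0,0,0,0,0.05]]]' 60; python3 - <<'E'
from h import *; import cv2
st()
t=vision.get_image("top")[:,:,::-1];s=vision.get_image("side")[:,:,::-1]
cv2.imwrite("pics/k4.png",np.hstack([cv2.resize(t[205:285,165:245],(400,400),interpolation=2),cv2.resize(s[135:215,205:285],(400,400),interpolation=2)]))
E
```

```text
time_s: 7.6
eef_pos: [0.506, 0.0675, 0.174]
tcp_rot: [0.992, -0.129, 0.001, -0.0]
wrist_force: [1.3, -0.7, -0.5]
gripper_width: 0.0494
t 7.6 p [0.506  0.0675 0.174 ] xang -14.830483889358886 x [ 0.9667 -0.256   0.0014] z [ 0.0015 -0.     -1.    ] w 0.04935462515508039 F [ 1.2675 -0.7213 -0.5257] M [-0.0297 -0.0121 -0.0025] q [ 0.05    0.2947  1.7513 -0.0001  1.0942  0.3089]
```

View pics/k4.png

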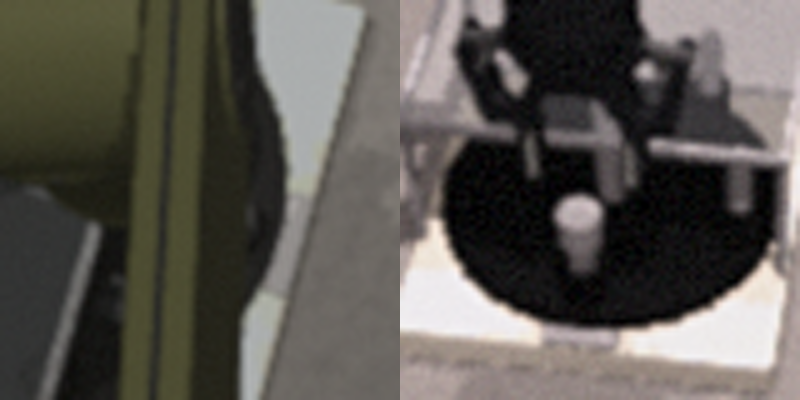

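```bash
python3 -m jog '[[[-0.006,-0.0005,0,0,0,0,0.05],[0,0,-0.02,0,0,0,0.05],[0,0,-0.02,0,0,0,0.05],[0,0,-0.02,0,0,0,0.05],[0,0,0,0,0,0,0.05],[0,0,0,0,0,0,0.05]]]' 60; python3 - <<'E'
from h import *; import cv2
st()
s=vision.get_image("side")[:,:,::-1]
cv2.imwrite("pics/k5.png",cv2.resize(s[135:215,205:285],(560,560),interpolation=2))
E
```

```text
time_s: 8.45
eef_pos: [0.4989, 0.0672, 0.1142]
tcp_rot: [0.992, -0.129, 0.001, -0.0]
wrist_force: [-0.1, -0.1, -0.5]
gripper_width: 0.0503
t 8.45 p [0.4989 0.0672 0.1142] xang -14.819139893461637 x [ 0.9667 -0.2558  0.0014] z [ 0.0014  0.0001 -1.    ] w 0.050298214339287446 F [-0.0569 -0.0996 -0.5271] M [-0.0415  0.0303 -0.0168] q [0.05   0.3615 1.8386 0.     0.94   0.3086]
```

View pics/k5.png

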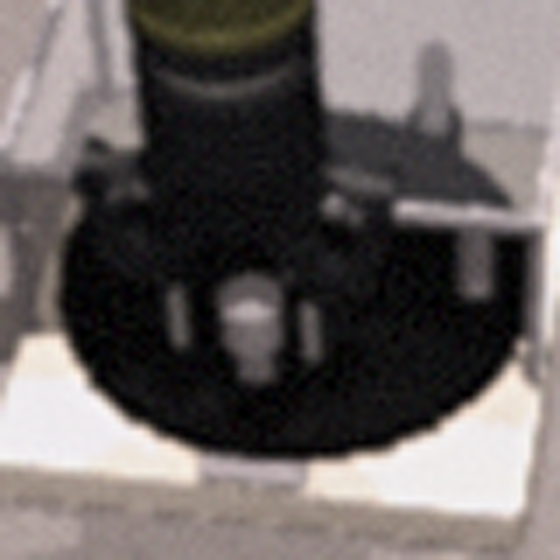

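The cap (250,310) sits between the pads at (178,318) and (313,333), so it's centred. I'll close.

```bash
python3 -m jog '[[[0,0,0,0,0,0,0.015],[0,0,0,0,0,0,0.015],[0,0,0,0,0,0,0.015],[0,0,0,0,0,0,0.015],[0,0,0,0,0,0,0.015],[0,0,0,0,0,0,0.015]]]' 60; python3 -c "from h import *;st()"
```

```text
time_s: 9.25
eef_pos: [0.4993, 0.0672, 0.1144]
tcp_rot: [0.992, -0.129, 0.001, -0.0]
wrist_force: [-1.5, -0.2, 7.0]
gripper_width: 0.0263
t 9.25 p [0.4993 0.0672 0.1144] xang -14.81913821292675 x [ 0.9667 -0.2558  0.0021] z [ 0.0022  0.0001 -1.    ] w 0.026304347085601035 F [-1.487  -0.2018  7.0065] M [ 0.0369  0.134  -0.0362] q [ 0.0499  0.3614  1.8382 -0.      0.9397  0.3085]
```

```bash
python3 -m jog '[[[0,0,0.01,0,0,0,0.015],[0,0,0.02,0,0,0,0.015],[0,0,0.03,0,0,0,0.015],[0,0,0.04,0,0,0,0.015],[0,0,0.04,0,0,0,0.015],[0,0,0,0,0,0,0.015],[0,0,0,0,0,0,0.015]]]' 60; python3 - <<'E'
from h import *; import cv2
st()
s=vision.get_image("side")[:,:,::-1]
cv2.imwrite("pics/k6.png",cv2.resize(s[95:215,190:310],(600,600),interpolation=2))
E
```

```text
time_s: 10.12
eef_pos: [0.4977, 0.0671, 0.2529]
tcp_rot: [0.992, -0.129, -0.001, 0.0]
wrist_force: [-0.4, 0.3, -0.5]
gripper_width: 0.0264
t 10.125 p [0.4977 0.0671 0.2529] xang -14.822417166550375 x [ 0.9667 -0.2558 -0.001 ] z [-0.001  -0.0001 -1.    ] w 0.02636244291091631 F [-0.35    0.2586 -0.492 ] M [-0.0012 -0.0042  0.0456] q [0.0499 0.2061 1.6525 0.     1.2841 0.3086]
```

View pics/k6.png

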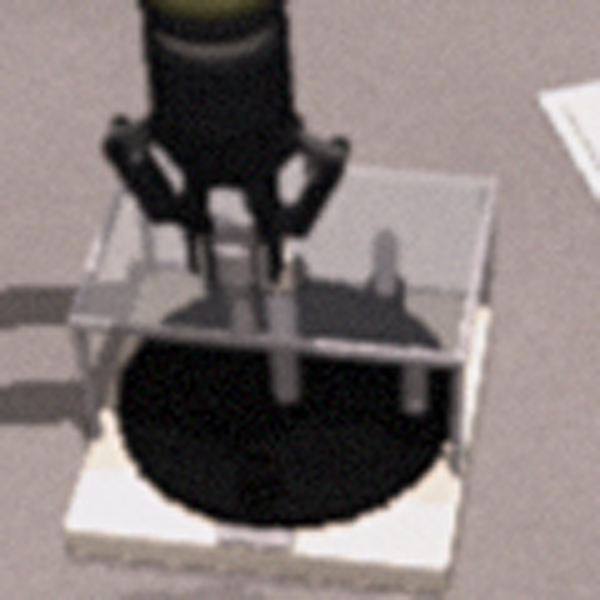

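```bash
python3 -m jog '[[[0.008,-0.0488,0.005,0,0,7.4,0.015],[0.008,-0.0488,0.005,0,0,7.4,0.015],[0.008,-0.0488,0,0,-7,0,0.015],[0.008,-0.0488,0,0,-7,0,0.015],[0.008,-0.0488,0,0,-7,0,0.015],[0.008,-0.0488,0,0,-7,0,0.015],[0.008,-0.0488,0,0,-7,0,0.015],[0,0,0,0,0,0,0.015],[0,0,0,0,0,0,0.015]]]' 60; python3 - <<'E'
from h import *; import cv2
print(proj("side",[.4977,.0671,.187]))
st()
t=vision.get_image("top")[:,:,::-1];s=vision.get_image("side")[:,:,::-1]
cv2.imwrite("pics/k7.png",np.hstack([cv2.resize(t[120:240,300:420],(400,400),interpolation=2),cv2.resize(s[220:340,240:360],(400,400),interpolation=2)]))
E
```

```text
time_s: 11.3
eef_pos: [0.5531, -0.2718, 0.2611]
tcp_rot: [0.955, -0.001, 0.297, -0.002]
wrist_force: [-0.4, -0.7, -0.7]
gripper_width: 0.0261
[238.68374755 162.02698382]
t 11.3 p [ 0.5531 -0.2718  0.2611] xang -0.19476289990471457 x [ 0.8239 -0.0028  0.5667] z [ 0.5667  0.0033 -0.8239] w 0.026088021606176074 F [-0.4211 -0.7404 -0.7154] M [0.0906 0.318  0.033 ] q [-0.7495  0.1834  1.8358  0.6035  0.754  -1.1179]
```

View pics/k7.png

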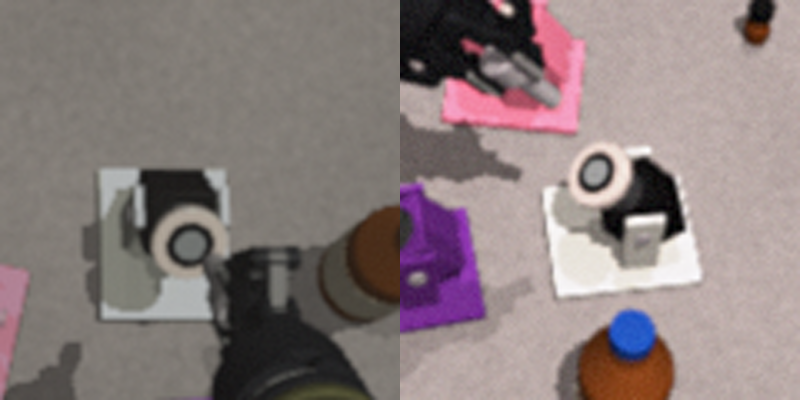

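The lower end projects where it was seen before the move, at (239,162). The tilt is right within about 0.5°. I'll lower to the final pose.

```bash
python3 -m jog '[[[0.0005,-0.0035,-0.016,0,0,0,0.015],[0,0,-0.016,0,0,0,0.015],[0,0,-0.016,0,0,0,0.015],[0,0,0,0,0,0,0.015],[0,0,0,0,0,0,0.015],[0,0,0,0,0,0,0.015]]]' 60; python3 - <<'E'
from h import *; import cv2
st()
t=vision.get_image("top")[:,:,::-1];s=vision.get_image("side")[:,:,::-1]
cv2.imwrite("pics/top8.png",t);cv2.imwrite("pics/side8.png",s)
cv2.imwrite("pics/k8.png",np.hstack([cv2.resize(t[160:220,320:380],(400,400),interpolation=2),cv2.resize(s[230:310,250:330],(400,400),interpolation=2)]))
P=np.array([.5916,-.2753,.1591]);z=np.array([-.574,.005,.819])
for n in("top","side"):print(n,proj(n,P),proj(n,P+.051*z),proj(n,P+.075*z))
E
```

```text
time_s: 12.15
eef_pos: [0.5555, -0.2758, 0.2163]
tcp_rot: [0.954, 0.001, 0.299, -0.0]
wrist_force: [-0.4, 0.1, -1.0]
gripper_width: 0.0263
t 12.15 p [ 0.5555 -0.2758  0.2163] xang 0.07986503855618915 x [0.821  0.0011 0.571 ] z [ 0.571   0.0005 -0.821 ] w 0.02631216149852383 F [-0.3564  0.0549 -0.9526] M [ 0.0412  0.3073 -0.0403] q [-0.7531  0.2444  1.8955  0.6966  0.655  -1.2429]
top [361.1346 202.8656] [365.5146 212.268 ] [367.7267 217.0167]
side [286.4517 262.9089] [274.7499 254.6776] [268.9503 250.598 ]
```

View pics/k8.png

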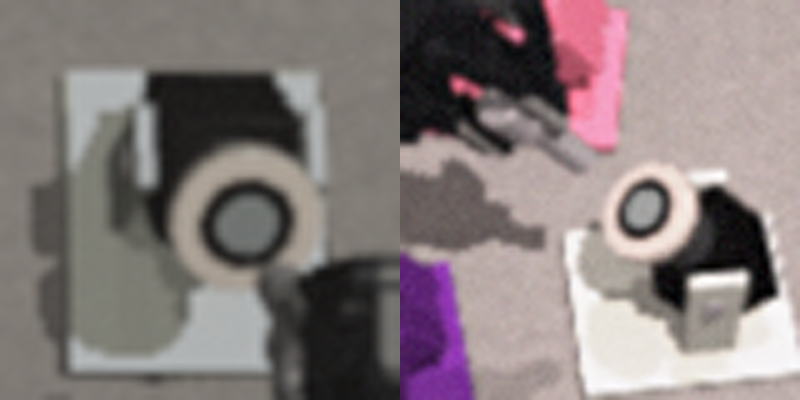

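View pics/side8.png

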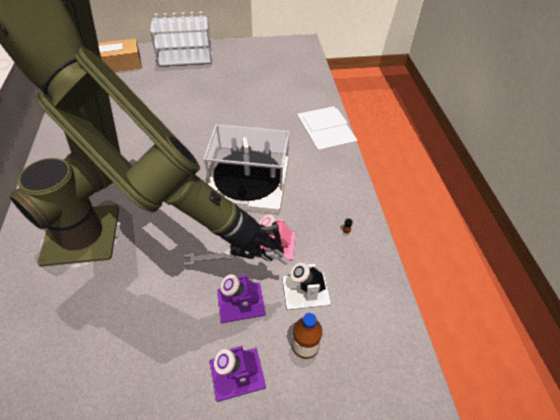

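View pics/top8.png

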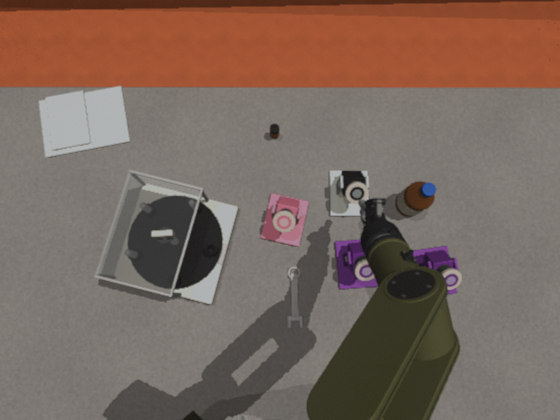

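The shank's lower end is at about (288,262) in the side view and (362,201) in the top view, within about 2 px of the ideal target. Its axis points at the lens and the bystanders haven't moved. I'll triangulate it and check that it's steady.

```bash
python3 -m jog '[[[-0.001,0,-0.002,0,0,0,0.015],[0,0,0,0,0,0,0.015],[0,0,0,0,0,0,0.015],[0,0,0,0,0,0,0.015],[0,0,0,0,0,0,0.015],[0,0,0,0,0,0,0.015],[0,0,0,0,0,0,0.015],[0,0,0,0,0,0,0.015]]]' 60; python3 - <<'E'
from h import *; import cv2
from rig import monitor
st()
p,e=tri((288,261.8),(362,201.2));print("tri end",p,e)
d=p-np.array([.626,-.2755,.11]);zl=np.array([-.5736,0,.8192]);print("along",d@zl,"off",d-zl*(d@zl))
s=monitor.read_state();d=s["eef_pos"]-.066*zl-np.array([.626,-.2755,.11]);print("kin along",d@zl,"off",d-zl*(d@zl),"qvel",s["qvel"])
t=vision.get_image("top")[165:310,90:245,::-1]
cv2.imwrite("pics/k9.png",cv2.resize(t,None,fx=4,fy=4,interpolation=2))
E
```

```text
time_s: 13.25
eef_pos: [0.5538, -0.2759, 0.2133]
tcp_rot: [0.954, 0.0, 0.299, -0.001]
wrist_force: [0.7, 0.2, -0.5]
gripper_width: 0.0264
t 13.25 p [ 0.5538 -0.2759  0.2133] xang -0.017690750609185242 x [ 0.8217 -0.0003  0.5699] z [ 0.5699  0.0011 -0.8217] w 0.02637447240910224 F [ 0.6907  0.228  -0.5054] M [ 0.0029  0.37   -0.0188] q [-0.7555  0.2472  1.9009  0.7025  0.6511 -1.2514]
tri end [ 0.5947 -0.2762  0.1647] 0.0010150139406634863
along 0.0627537757447004 off [ 0.0047 -0.0007  0.0033]
kin along 0.05996645196105921 off [ 0.0001 -0.0004  0.0001] qvel [ 0.0001  0.0002 -0.0026  0.0022 -0.0004  0.0001]
```

View pics/k9.png

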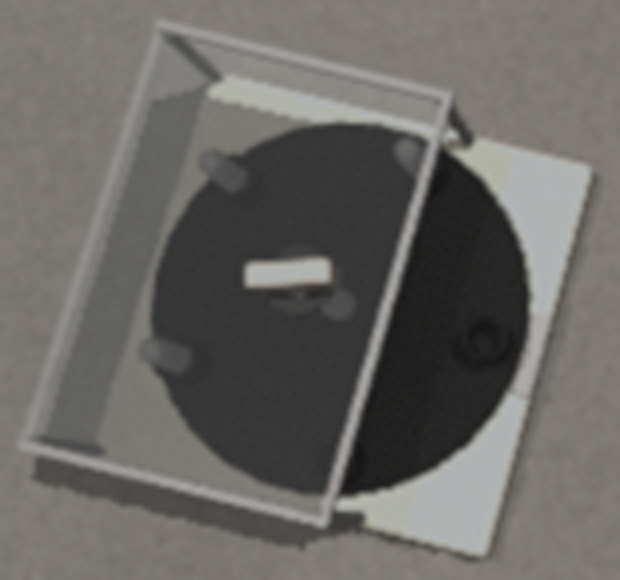

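The carousel rests one position on. The three plain cartridges stand at (225,170), (165,355) and (407,152), and the station socket at (485,342) is empty. Everything checks, so I'm handing in.

```bash
python3 -c "from rig import ticket;print(ticket.job_done())"
```

```text
the job is handed in; nothing more can be done
None
```

I turned the carousel by its knob 72° clockwise. After I let go, the capped cartridge stood at the open station. I lifted it out by its cap and handed the job in at about 13.3 s, still holding it in front of the aluminium camera with the cap away from the lens; no verdict was reported.

**Last checks**
- **Position:** From the arm's pose, the lower end is 60.0 mm out and within 1 mm of the lens axis. Triangulating from pixels I read by eye, just before a final 2 mm nudge, gave about 63 mm out and 6 mm off axis. The two differ by a few mm, but both are within limits.
- **Alignment:** The tool is within about 0.5° of the estimated lens direction.
- **Steadiness:** Joint speeds were near zero. The grip opening held at 26.4 mm; the cap is 28 mm, and I put the difference down to compression. The wrist force was about 1 N, with no sign of other contact.
- **Scene:** The last picture of the carousel shows it one position on, with the three plain cartridges upright in their sockets. The bottle, vial and wrench looked unmoved in the last full pictures.

The knob turned out to be about 2–3 mm further in y than my first measurement. I corrected for this during the turn.

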